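# Reset the depth stop of a bearing press

## Task

Set the depth stop of the small bench press on the bearing that lies on its anvil. Swing the jam nut's long handle anticlockwise (seen from above) until the nut is loose, then turn the adjuster screw by its short upper handle clockwise, by feel, until its nose bears snugly on the bearing without crushing it, let go of it, and swing the jam nut back clockwise until it is firmly tight but not overtightened. Do not tip over the jar or the bottle that stand beside the press.

Things in the scene. Friction and masses are not known exactly. Their poses are not given: they have to be found in the camera images.
- press_axis (a point): on the vertical axis of nut and screw, at the top of the press's arm, 100 mm above the worktop. Fixed grey C-frame press: base 130 x 92 x 12 mm, column 30 x 44 mm standing 60 mm from the axis along this frame's +x, arm 48 mm wide. z is up; the frame ends 105 mm above the worktop. Place and yaw vary
- nut_grip (a point): black upright grip post, 16 mm diameter, 115 to 160 mm above the worktop, at the end of the jam nut's long bar (10 mm thick, 108 mm high); point at 143 mm height, 78 mm from the axis; x points outward along the bar. Anticlockwise from above loosens: 0.4 to 0.8 rad from the start frees the screw fully. Loose, the stiff thread still needs 3 to 7 N sideways at the post
- nut_centre (a point): centre of the steel hex jam nut (38 mm across flats, 16 mm thick, on the arm), on the axis at 108 mm height; x along the long bar. Swung back clockwise it bites 0.1 to 0.25 rad before its starting angle, then stiffens about 1.2 N at the post per 0.1 rad. At the starting angle it is not tight enough. It stays where left
- lock_collar: collar hidden in the arm, out of reach; the nut draws it down on the screw to lock it. Origin on the axis at worktop level. Firmly tight: the push at the nut's grip post is 4.5 to 6.5 N more than running loose clockwise; 7.5 N more overtightens. To feel pushes at a post, push or hold it loosely: a hard grip that turns with it hides the force
- screw_grip (a point): black upright grip post, 15 mm diameter, 144 to 178 mm above the worktop, at the end of the adjuster screw's short bar (9 mm thick, 138 mm high); point at 160 mm height, 50 mm from the axis; x points outward along the bar. It only swings round, at constant height. Clockwise from above lowers the nose, 8 mm per rad. Free, it needs 3 to 5 N sideways; it stays where left
- adjuster: the adjuster screw with hub (28 mm diameter, 130 to 146 mm high), short bar and, under the arm, a round sprung nose (23 mm, 10 N/mm). Origin on the axis at worktop level, x along the bar. Jammed while the nut is tight. Nose touches 0.3 to 1.2 rad from the start, varying; then the push at the post rises about 0.6 N per 0.05 rad. Snug: 2 to 4.5 N above the free push
- bearing: steel ball bearing, 30 mm diameter and 12 mm thick, lying loose in the low rim of the press's steel anvil, under the nose; origin at the centre of its underside, 20 to 24 mm above the worktop (the anvil's height varies)
- bottle: black bottle with a green nozzle, 38 mm diameter and 121 mm high, standing loose at the right of the press; origin at the centre of its underside, z up
- jar: white jar with a black lid, 57 mm diameter and 91 mm high, standing loose at the left of the press; origin at the centre of its underside, z up
Mind the look-alikes: they are no part of the job. Of the things like the part that bears press_axis, leave any that is orange; of the rest the larger one is meant.

How it is judged (in metres and radians):
On the way, in this order (a step that is already met when the one before it is completed fails the run):
1. the jam nut is loose: the collar does not press on the screw (contact force between lock_collar and adjuster below 1 N), for 0.2 s.
2. with the nut still loose, the screw's nose bears on the bearing with 8 to 32 N (contact force between lock_collar and adjuster below 1 N and contact force between adjuster and bearing between 8 and 32 N), for 0.2 s.
3. the jam nut is firmly tight: the collar presses on the screw with over 38 N (contact force between lock_collar and adjuster above 38 N), for 0.2 s.
At the end, for the whole second after the job is handed in: the jam nut holds the screw with more than 38 N on its collar, the nose bears on the bearing with 8 to 32 N, and the bearing still lies in the anvil's rim, within 6 mm of the axis (contact force between lock_collar and adjuster above 38 N and contact force between adjuster and bearing between 8 and 32 N and horizontal distance between bearing and press_axis below 0.006 m); the robot touches nothing.
It fails at once if the nose is driven into the bearing with more than 50 N (contact force between adjuster and bearing above 50 N).
It fails at once if the jam nut is overtightened: more than 80 N on the collar (contact force between lock_collar and adjuster above 80 N).
It fails at once if the bottle or the jar is tipped over (angle between any of bottle, jar's own z axis and vertical above 0.5 rad).
It also fails if it takes over 67 s, if anything falls off the work surface, if the arm or the gripper's body presses on something with over 40 N, if the wrist force passes 120 N, or if a joint passes its speed limit or range.

## Robot

A 7-joint arm with a two-finger parallel gripper is mounted at the origin on a cart in front of the work surface, level with it; the furniture and walls round the work are solid. World frame = base frame: x ahead of the robot, y to its left, z up, the work surface at z = 0. Lengths are in mm, angles in rad, forces in N, time in s.
With the tool pointing down it reaches from about 400 to 875 mm from the base axis. Payload 4.4 kg.
Tool frame: the origin (TCP) lies at the very end of the fingers, on their centre line; the grasp point (between the pads) lies ctrl.grip_depth behind it (ctrl.grip_depth is the distance from the TCP to the grasp point, in mm); z points along the fingers, y is the direction in which the jaws open and shut (so a half turn about z gives the same grasp; the last joint's range is limited). The gripper opens to 85 mm and grips with 20 to 120 N. Pads are 22 mm wide; open, the fingers measure 114 mm over their backs; the gripper's body (76 mm by 85 mm) begins 54 mm behind the grasp point. The pads swing forward as they close: fully open they stand 13 mm farther back than shut.
Start: joints at [1.104, 0.628, 0.038, 1.517, -0.027, 0.996, -0.02], TCP at [253.629, -598.49, 231.313] pointing down, gripper open.
Joint ranges: [-3.06, 3.06], [-0.37, 2.12], [-1.25, 1.32], [0.18, 2.47], [-1.1, 4.24], [0.23, 1.98], [-2.94, 2.94]. Speed limits (rad/s): [2.57, 2.57, 3.14, 3.14, 3.14, 3.14, 3.14].

## Interface

Orientations are given as [roll, pitch, yaw] about the fixed x, y, z axes, in that order (R = Rz(yaw) Ry(pitch) Rx(roll)).
In Python, from cell import ctrl gives the robot as it stands.
- The arm moves only by the tool servo_tool, never from a script. Its argument "commands" is one flat list of numbers, 5 for each row, row after row: the shift along the tool's x, y, z in units of 25 mm (1.0 is 25 mm), then the turn about the tool's z in units of 6 degrees (1.0 is 6 degrees), then the closure, from 0 (fully open) to 1 (shut). In form: [tx, ty, tz, twist, gripper, tx, ty, tz, twist, gripper, ...]. A call has 1 to 10 rows; each row is the pose to reach, as a shift and turn from the pose commanded when the call began, along the tool's axes at that moment; what a row does not reach only later rows make up. A row lasts 1/12 s, in which the tool goes at most 41.7 mm and 7.16 degrees, less where a joint would pass 70% of its speed; a pose out of reach is approached as far as the arm can. A call with a gripper value outside its range is refused whole. The fingers move at their own pace and stop on an object; the grip force is fixed at half the most. Time passes only in rows, so rows that repeat a pose let the fingers close. It gives the time, the measured TCP pose, the force and the opening at its end, in the units of the state.
- ctrl.read_state(): the state, without advancing time (a new reading comes with each control period).
- ctrl.get_image(name): name is "side" or "top"; returns a dict with "img" (400x640x3 uint8, blue, green, red), "K" (3x3 intrinsics, pixels), "T" (4x4, takes a point from camera to world coordinates). Camera axes: x right, y down, z forward; pixel columns grow to the right and rows downward; lengths in mm; the calibration is good to about 2 mm. A picture is of the moment at which its call begins. There is no depth.
- ctrl.finish_job(): hands the job in, once; it reports no verdict.
The state is a dict: "clock": time; "qpos": joint angles; "qd": joint speeds; "tau": joint torques, N m; "eef_pos": TCP position; "tool_rot": TCP orientation; "force": force on the tool from outside, world axes, zero at the start; "torque": the same for the moment, N m; "width": finger opening in mm.
Only numpy, scipy, OpenCV 4.12 (cv2) and the standard library are available. Lean on these libraries where they do the work, as an engineer would, in place of code of your own. Each camera call takes 0.05 s, during which the arm holds its last target.

## Working session

There is one attempt and no reset: what is moved stays moved. The work goes in short steps, Python scripts to look and compute and a tool call to move; the robot and the scene stay as the last step left them, time stands still between calls to the robot, and variables do not carry over. Pictures are saved under pics/ and viewed, and the job is handed in when it is done.

Besides the shell and the picture viewer there is one more tool, called after "Call:" as name(argument=value, ...) on one line, values as JSON. servo_tool: Moves the arm, as the interface text tells. Its arguments: {"type":"object","properties":{"commands":{"type":"array","items":{"type":"number"}}},"required":["commands"]}

```bash
ls; mkdir -p pics
python3 - <<'E'
from cell import ctrl
import cv2,numpy as np
s=ctrl.read_state();print({k:np.round(v,3) for k,v in s.items()},ctrl.grip_depth)
for n in("side","top"):
    d=ctrl.get_image(n);cv2.imwrite(f"pics/{n}0.png",d["img"]);print(n,np.round(d["K"],1).tolist(),np.round(d["T"],3).tolist())
E
```

```text
pics
{'clock': np.float64(0.0), 'qpos': array([ 1.104,  0.629,  0.038,  1.518, -0.027,  0.996, -0.02 ]), 'qd': array([-0.001,  0.001, -0.   , -0.002,  0.   ,  0.   , -0.001]), 'tau': array([ 0.0000e+00, -5.6340e+01,  1.2260e+00, -1.9345e+01,  1.1000e-02,
        1.0000e-02, -0.0000e+00]), 'eef_pos': array([ 253.362, -597.908,  230.397]), 'tool_rot': array([-3.14 ,  0.   ,  0.401]), 'force': array([ 1.000e-03, -7.120e-01, -1.093e+00]), 'torque': array([-0.008,  0.039,  0.051]), 'width': np.float64(85.391)} 18.700000000000003
side [[363.7, 0.0, 328.7], [0.0, 363.7, 205.2], [0.0, 0.0, 1.0]] [[1.0, -0.005, 0.016, 571.693], [-0.016, -0.418, 0.909, -965.236], [0.002, -0.909, -0.418, 560.395], [0.0, 0.0, 0.0, 1.0]]
top [[375.1, 0.0, 320.3], [0.0, 375.1, 204.0], [0.0, 0.0, 1.0]] [[-0.025, -0.994, 0.104, 454.125], [-1.0, 0.025, 0.002, -53.888], [-0.005, -0.104, -0.995, 1156.977], [0.0, 0.0, 0.0, 1.0]]
```

View pics/side0.png

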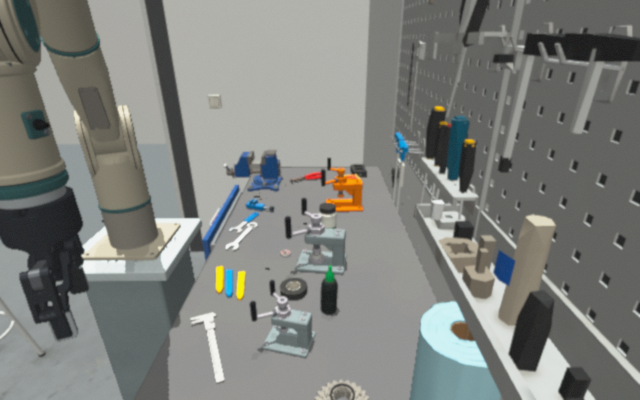

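View pics/top0.png

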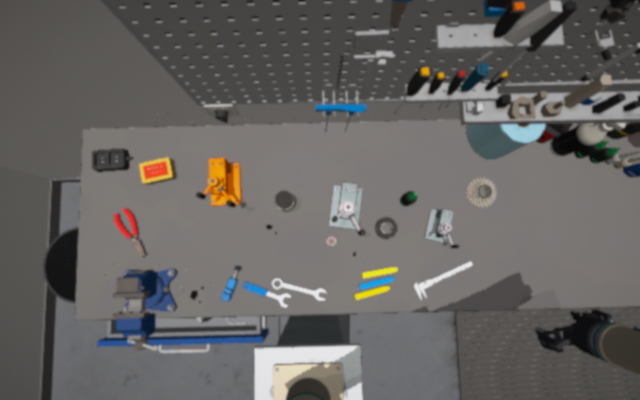

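Top view: the press candidates are orange (222,182), a grey one (347,208) and a smaller grey one (440,225). By the description the target is the larger grey one, with the jar (285,200) and the bottle (409,198) beside it. I'll check this in a close crop.

Run:
```python
import cv2
a=cv2.imread("pics/top0.png")[165:265,270:430];cv2.imwrite("pics/tc.png",cv2.resize(a,None,fx=5,fy=5,interpolation=cv2.INTER_CUBIC))
a=cv2.imread("pics/side0.png")[185:285,265:375];cv2.imwrite("pics/sc.png",cv2.resize(a,None,fx=6,fy=6,interpolation=cv2.INTER_CUBIC))
```

```text
(no output)
```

View pics/tc.png

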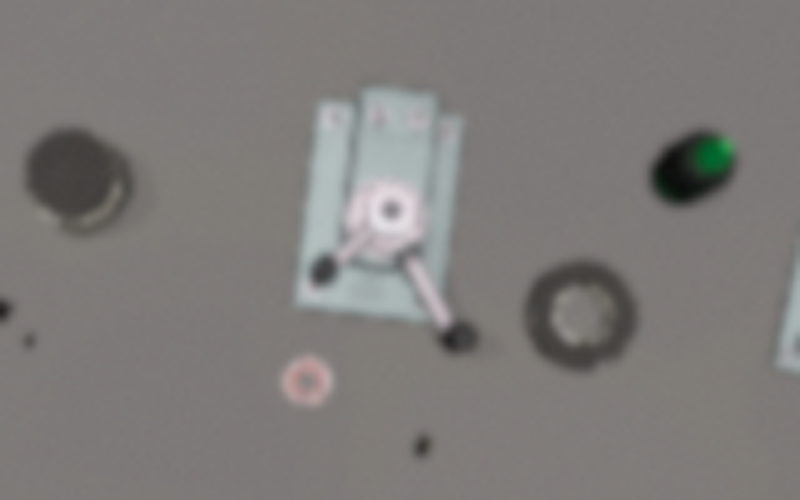

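View pics/sc.png

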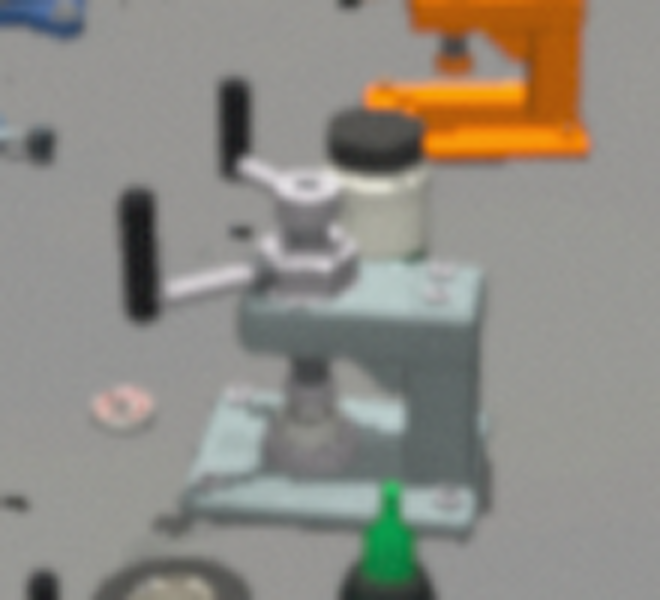

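```bash
cat > h.py <<'E'
import numpy as np
from cell import ctrl
KT=dict(side=np.array([[363.7,0,328.7],[0,363.7,205.2],[0,0,1]]),top=np.array([[375.1,0,320.3],[0,375.1,204.0],[0,0,1]]))
def bp(n,u,v,z,d=None):
    d=d or ctrl.get_image(n);K=d["K"];T=d["T"]
    r=T[:3,:3]@np.linalg.inv(K)@[u,v,1];o=T[:3,3]
    return o+r*(z-o[2])/r[2]
def pj(p,d):
    T=np.linalg.inv(d["T"]);c=T[:3,:3]@p+T[:3,3];c=d["K"]@c;return c[:2]/c[2]
E
python3 - <<'E'
from h import *
t=ctrl.get_image("top");s=ctrl.get_image("side")
f=lambda x,y:(270+x/5-.4,165+y/5-.4)
g=lambda x,y:(265+x/6-.4,185+y/6-.4)
hub=bp("top",*f(391,209),146,t);sp=bp("top",*f(322,269),162,t);npst=bp("top",*f(458,337),140,t)
print(hub,sp,npst)
print("radii",np.hypot(*(sp-hub)[:2]),np.hypot(*(npst-hub)[:2]))
print("side hub",bp("side",*g(310,183),146,s),"sp top",bp("side",*g(235,82),178,s),"sp mid",bp("side",*g(235,127),161,s),"np top",bp("side",*g(136,192),160,s),"np mid",bp("side",*g(140,256),137,s))
for n,p in(("sp",sp),("np",npst)):
    print(n,np.arctan2(*(p-hub)[1::-1]))
print("arm axis", bp("top",*f(398,90),105,t)-bp("top",*f(391,209),146,t))
print("column edges",bp("top",*f(362,88),105,t),bp("top",*f(437,95),105,t))
print("jar",bp("top",*f(71,170),91,t),"bottle",bp("top",*f(713,153),121,t))
E
```

```text
[ 551.19029128 -125.6806021   146.        ] [518.57331179 -86.88971847 162.        ] [ 481.36226034 -160.06100728  140.        ]
radii 50.68135755699781 77.83293753142681
side hub [ 554.46096773 -124.34849992  146.        ] sp top [521.51963537 -88.95778448 178.        ] sp mid [521.53870899 -99.11463053 161.        ] np top [ 483.65910672 -160.28906971  160.        ] np mid [ 485.36246242 -172.9849549   137.        ]
sp 2.269949241943237
np -2.684077134235294
arm axis [ 71.60112953  -9.06507492 -41.        ]
column edges [ 624.4580605  -114.37982576  105.        ] [ 619.3634399  -156.74251554  105.        ]
jar [583.50053196  52.77772074  91.        ] bottle [ 580.35713703 -307.36933481  121.        ]
```

```bash
cat >> h.py <<'E'
A=np.array([552.5,-125.])
def rel(p0,y0,p1,y1):
    d=np.array(p1)-p0;c,s=np.cos(y0),np.sin(y0)
    tw=-(y1-y0);tw=(tw+np.pi/2)%np.pi-np.pi/2
    return np.round([ (c*d[0]+s*d[1])/25,(s*d[0]-c*d[1])/25,-d[2]/25,np.degrees(tw)/6],2)
def after(p0,y0,r):
    r=np.array(r);c,s=np.cos(y0),np.sin(y0)
    return np.array(p0)+25*np.array([c*r[0]+s*r[1],s*r[0]-c*r[1],-r[2]]),y0-np.radians(6*r[3])
def post(rad,ang,z): return [A[0]+rad*np.cos(ang),A[1]+rad*np.sin(ang),z]
def st():
    s=ctrl.read_state();a=s["tool_rot"][2]
    print(round(s["clock"],2),"pos",np.round(s["eef_pos"],1),"rot",np.round(s["tool_rot"],3),"F",np.round(s["force"],2),"w",round(s["width"],1))
E
python3 -c "
from h import *
st();print(rel([253.6,-598.5,231.3],.401,post(78,-2.684,235),.458))"
```

```text
0.2 pos [ 253.5 -598.1  230.8] rot [-3.14  -0.     0.401] F [-0.08 -0.45  0.17] w 85.5
[ 15.29 -12.59  -0.15  -0.54]
```

Call:
servo_tool(commands=[15.3,-12.6,-0.4,-0.5,0.5,15.3,-12.6,-0.4,-0.5,0.5,15.3,-12.6,-0.4,-0.5,0.5,15.3,-12.6,-0.4,-0.5,0.5,15.3,-12.6,-0.4,-0.5,0.5,15.3,-12.6,-0.4,-0.5,0.5,15.3,-12.6,-0.4,-0.5,0.5,15.3,-12.6,-0.4,-0.5,0.5,15.3,-12.6,-0.4,-0.5,0.5,15.3,-12.6,-0.4,-0.5,0.5])

```text
clock: 1.03
eef_pos: [446.9, -227.3, 239.9]
tool_rot: [3.141, -0.0, 0.453]
force: [0.7, -0.1, 0.2]
width: 42.6
```

```bash
python3 -c "
from h import *
st();print(rel([446.9,-227.3,239.9],.453,post(78,-2.684,235),.458))"
```

```text
1.03 pos [ 446.9 -227.3  239.9] rot [ 3.141 -0.     0.453] F [ 0.73 -0.12  0.24] w 42.6
[ 2.47 -1.82  0.2  -0.05]
```

Call:
servo_tool(commands=[0,0,0,0,0.6,0,0,0,0,0.6])

```text
clock: 1.2
eef_pos: [447.9, -226.3, 239.8]
tool_rot: [-3.141, -0.001, 0.46]
force: [-0.3, -0.4, -0.5]
width: 34.6
```

```bash
python3 -c "
from h import *
st();print(rel([447.9,-226.3,240],.458,post(78,-2.684,200),.458))"
```

```text
1.2 pos [ 447.9 -226.3  239.8] rot [-3.141e+00 -1.000e-03  4.600e-01] F [-0.27 -0.39 -0.53] w 34.6
[ 2.42 -1.79  1.6   0.  ]
```

Call:
servo_tool(commands=[2.4,-1.8,0.8,0,0.6,2.4,-1.8,1.6,0,0.6,2.4,-1.8,1.6,0,0.6,2.4,-1.8,1.6,0,0.6,2.4,-1.8,1.6,0,0.6])

```text
clock: 1.62
eef_pos: [479.8, -164.2, 199.5]
tool_rot: [3.141, 0.002, 0.451]
force: [0.7, -1.5, 0.4]
width: 34.2
```

Run:
```python
from h import *
import cv2
st()
a=ctrl.get_image("side")["img"][165:275,245:365];cv2.imwrite("pics/s1.png",cv2.resize(a,None,fx=5,fy=5,interpolation=cv2.INTER_CUBIC))
a=ctrl.get_image("top")["img"][165:265,270:430];cv2.imwrite("pics/t1.png",cv2.resize(a,None,fx=5,fy=5,interpolation=cv2.INTER_CUBIC))
```

```text
1.62 pos [ 479.8 -164.2  199.5] rot [3.141e+00 2.000e-03 4.510e-01] F [ 0.72 -1.48  0.37] w 34.2
```

View pics/s1.png

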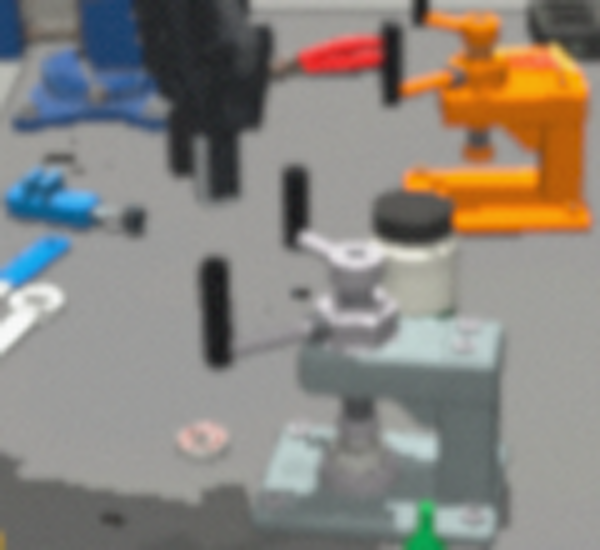

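View pics/t1.png

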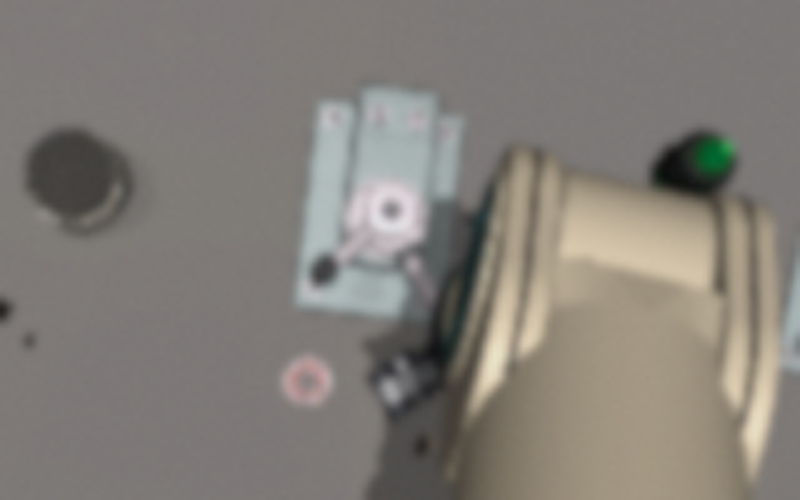

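Call:
servo_tool(commands=[0,0,0,0,0.6,0,0,0,0,0.6,0,0,0,0,0.6])

```text
clock: 1.97
eef_pos: [480.5, -163.4, 200.2]
tool_rot: [3.141, -0.0, 0.452]
force: [-0.4, -0.2, 0.9]
width: 34.1
```

Run:
```python
from h import *
import cv2
st();d=ctrl.get_image("side")
for q in [(482,-160,199.5),(482,-160,160)]: print((pj(np.array(q),d)-[245,165])*5)
a=d["img"][165:275,245:365];cv2.imwrite("pics/s2.png",cv2.resize(a,None,fx=5,fy=5,interpolation=cv2.INTER_CUBIC))
```

```text
1.97 pos [ 480.5 -163.4  200.2] rot [ 3.141 -0.     0.452] F [-0.35 -0.23  0.9 ] w 34.1
[204.266761   184.71347424]
[208.01605295 257.75624401]
```

View pics/s2.png

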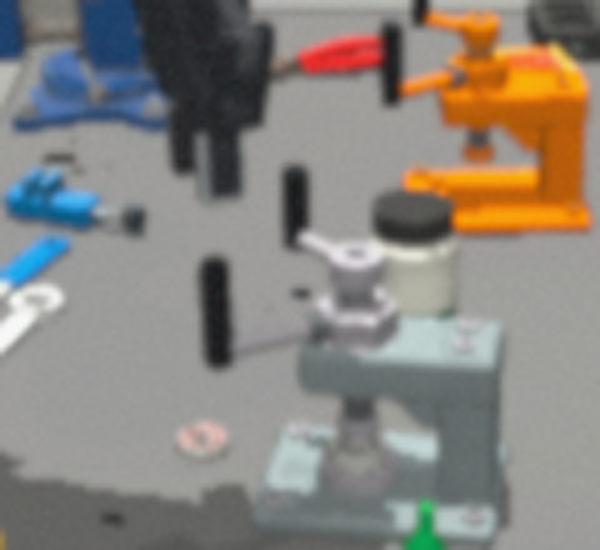

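Call:
servo_tool(commands=[0.16,-0.06,0.8,0,0.6,0.16,-0.06,1.6,0,0.6,0.16,-0.06,2.3,0,0.6,0.16,-0.06,3.1,0,0.6,0.16,-0.06,3.1,0,0.6,0.16,-0.06,3.1,0,0.6,0.16,-0.06,3.1,0,0.6])

```text
clock: 2.6
eef_pos: [484.1, -159.6, 123.0]
tool_rot: [3.141, -0.001, 0.453]
force: [0.2, -0.0, 0.1]
width: 34.4
```

Run:
```python
from h import *
import cv2
st();d=ctrl.get_image("side")
a=d["img"][165:275,245:365];cv2.imwrite("pics/s3.png",cv2.resize(a,None,fx=5,fy=5,interpolation=cv2.INTER_CUBIC))
```

```text
2.6 pos [ 484.1 -159.6  123. ] rot [ 3.141e+00 -1.000e-03  4.530e-01] F [ 0.2  -0.04  0.12] w 34.4
```

View pics/s3.png

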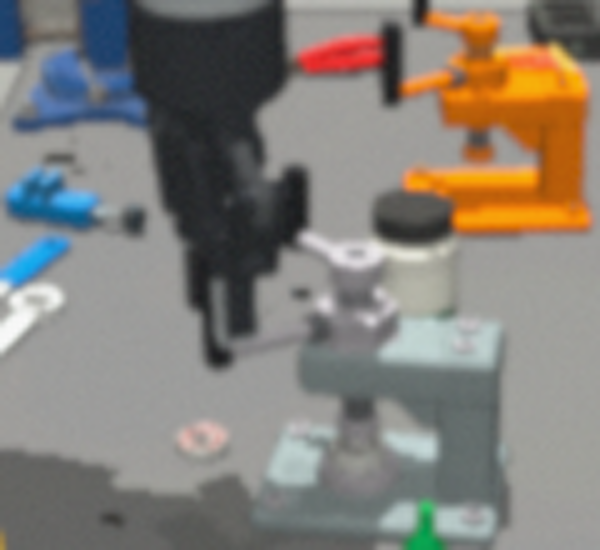

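```bash
sed -i 's/^A=.*/A=np.array([553.5,-125.])/' h.py
python3 - <<'E'
from h import *
p0=[484.1,-159.6,123.0];y0=.453
for k in range(1,11):
    a=-2.684+.085*k
    print(rel(p0,y0,post(77.5,a,123),.453+.085*k))
E
```

```text
[ 0.01  0.25 -0.   -0.81]
[ 0.05  0.51 -0.   -1.62]
[ 0.11  0.77 -0.   -2.44]
[ 0.18  1.02 -0.   -3.25]
[ 0.28  1.26 -0.   -4.06]
[ 0.4   1.5  -0.   -4.87]
[ 0.54  1.72 -0.   -5.68]
[ 0.7   1.93 -0.   -6.49]
[ 0.88  2.13 -0.   -7.31]
[ 1.07  2.31 -0.   -8.12]
```

Call:
servo_tool(commands=[0.01,0.25,0,-0.8,0.6,0.05,0.51,0,-1.6,0.6,0.11,0.77,0,-2.4,0.6,0.18,1.02,0,-3.25,0.6])

```text
clock: 2.98
eef_pos: [498.1, -177.9, 123.4]
tool_rot: [-3.138, -0.001, 0.799]
force: [-2.4, 7.5, 3.1]
width: 34.2
```

```bash
python3 -c "
from h import *
st()
p,y=after([484.1,-159.6,123.0],.453,[.18,1.02,0,-3.25]);print(p,y)
for k in range(5,11):
    print(rel(p,y,post(77.5,-2.684+.085*k,123),.453+.085*k))"
```

```text
2.98 pos [ 498.1 -177.9  123.4] rot [-3.138e+00 -1.000e-03  7.990e-01] F [-2.43  7.53  3.11] w 34.2
[ 499.30657701 -180.55853086  123.        ] 0.7933392041388942
[ 0.02  0.26 -0.   -0.81]
[ 0.05  0.52 -0.   -1.62]
[ 0.11  0.78 -0.   -2.43]
[ 0.19  1.03 -0.   -3.24]
[ 0.29  1.28 -0.   -4.06]
[ 0.41  1.51 -0.   -4.87]
```

Call:
servo_tool(commands=[0.02,0.26,0,-0.8,0.6,0.05,0.52,0,-1.6,0.6,0.11,0.78,0,-2.4,0.6,0.19,1.03,0,-3.25,0.6,0.29,1.28,0,-4.05,0.6,0.41,1.51,0,-4.85,0.6,0.41,1.51,0,-4.85,0.6,0.41,1.51,0,-4.85,0.6])

```text
clock: 3.65
eef_pos: [532.1, -198.5, 123.2]
tool_rot: [-3.14, -0.001, 1.301]
force: [-3.6, 3.6, 2.5]
width: 34.2
```

Run:
```python
from h import *
import cv2
st()
p,y=after([499.3,-180.56,123.0],.7933,[.41,1.51,0,-4.85]);print(p,y)
s=ctrl.read_state();print(np.arctan2(*(s["eef_pos"][:2]-A)[::-1]))
d=ctrl.get_image("side")
a=d["img"][165:275,245:365];cv2.imwrite("pics/s4.png",cv2.resize(a,None,fx=5,fy=5,interpolation=cv2.INTER_CUBIC))
```

```text
3.65 pos [ 532.1 -198.5  123.2] rot [-3.140e+00 -1.000e-03  1.301e+00] F [-3.6   3.59  2.5 ] w 34.2
[ 533.39371894 -199.73663497  123.        ] 1.3011908123303497
-1.8535213048641448
```

View pics/s4.png

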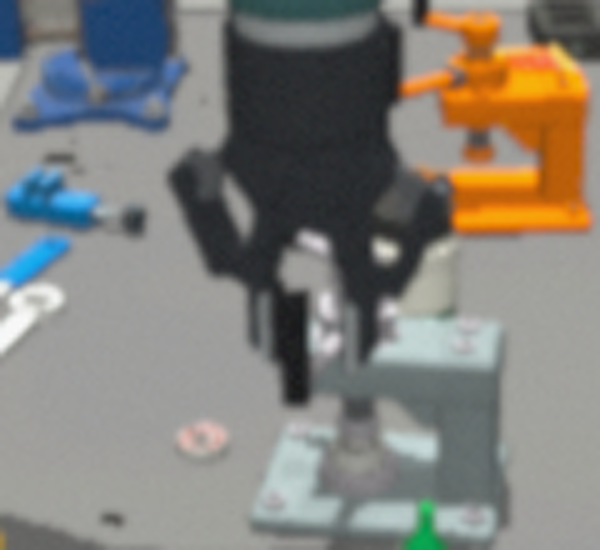

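Run:
```python
from h import *
p=[533.4,-199.74,123.0];y=1.301
for k in (.07,.14,.05):
    print(rel(p,y,post(77.5,-1.836+k,123),1.301+k))
```

```text
[ 0.    0.21 -0.   -0.67]
[ 0.03  0.42 -0.   -1.34]
[ 0.    0.15 -0.   -0.48]
```

Call:
servo_tool(commands=[0,0.21,0,-0.65,0.6,0.03,0.42,0,-1.35,0.6,0.03,0.42,0,-1.35,0.6,0.0,0.1,0,-0.3,0.6,0.0,0.05,0,-0.15,0.6,0.0,0.05,0,-0.15,0.6,0.0,0.05,0,-0.15,0.6])

```text
clock: 4.28
eef_pos: [535.0, -200.4, 122.9]
tool_rot: [3.139, 0.001, 1.319]
force: [-0.2, -1.0, 1.5]
width: 34.0
```

Run:
```python
from h import *
import cv2
st()
s=ctrl.read_state();print(np.arctan2(*(s["eef_pos"][:2]-A)[::-1]))
d=ctrl.get_image("side")
a=d["img"][165:275,245:365];cv2.imwrite("pics/s5.png",cv2.resize(a,None,fx=5,fy=5,interpolation=cv2.INTER_CUBIC))
```

```text
4.28 pos [ 535.  -200.4  122.9] rot [3.139e+00 1.000e-03 1.319e+00] F [-0.22 -0.97  1.54] w 34.0
-1.811257632469664
```

View pics/s5.png

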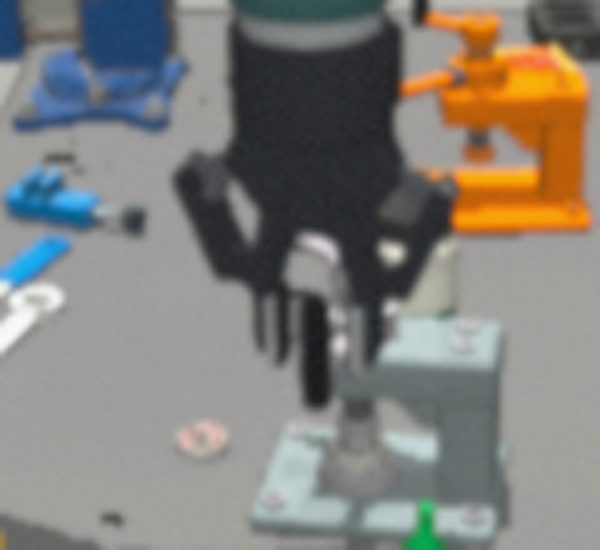

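Run:
```python
from h import *
p=[535,-200.4,123.0];y=1.319
print(ctrl.read_state()["qpos"])
print(rel(p,y,post(50,2.27,215),2.27))
```

```text
[ 0.4816922   0.66861247 -0.26868167  1.83860205  0.2696098   0.6678161
 -0.19647848]
[ 4.27 -1.66 -3.68 -9.08]
```

Call:
servo_tool(commands=[0,0,1,0,0.6])

```text
clock: 4.42
eef_pos: [538.4, -201.1, 101.0]
tool_rot: [3.131, 0.001, 1.318]
force: [1.2, 0.4, 1.3]
width: 34.0
```

I typed the sign wrong: that row went down 25 mm. The fingers straddle the bar and no force shows, so I'm lifting straight up now.

Call:
servo_tool(commands=[0,0,-1.0,0,0.6,0,0,-2.0,0,0.6,0,0,-3.4,0,0.6,0,0,-4.7,0,0.6,0,0,-4.7,0,0.6,0,0,-4.7,0,0.6])

```text
clock: 4.92
eef_pos: [536.0, -200.4, 217.0]
tool_rot: [3.136, 0.001, 1.318]
force: [-0.8, 0.4, -1.4]
width: 33.6
```

Run:
```python
from h import *
st();s=ctrl.read_state()
print(rel(s["eef_pos"],1.319,post(50,2.27,215),2.27))
```

```text
4.92 pos [ 536.  -200.4  217. ] rot [3.136e+00 1.000e-03 1.318e+00] F [-0.8   0.37 -1.42] w 33.6
[ 4.26 -1.7   0.08 -9.08]
```

Call:
servo_tool(commands=[1.4,-0.6,0,-1.1,0.6,2.8,-1.1,0,-2.2,0.6,4.26,-1.7,0,-3.3,0.6,4.26,-1.7,0,-4.4,0.6,4.26,-1.7,0,-5.5,0.6,4.26,-1.7,0,-6.6,0.6,4.26,-1.7,0,-7.7,0.6,4.26,-1.7,0,-8.8,0.6,4.26,-1.7,0,-9.1,0.6,4.26,-1.7,0,-9.1,0.6])

```text
clock: 5.75
eef_pos: [519.1, -86.2, 213.5]
tool_rot: [-3.141, -0.002, 2.271]
force: [0.0, -0.3, 0.0]
width: 34.0
```

Call:
servo_tool(commands=[0,0,0,0,0.6,0,0,0,0,0.6])

```text
clock: 5.92
eef_pos: [519.4, -86.2, 214.1]
tool_rot: [-3.141, -0.001, 2.269]
force: [-0.8, 0.7, 0.3]
width: 34.3
```

Run:
```python
from h import *
import cv2
st();s=ctrl.read_state()
print(rel(s["eef_pos"],2.27,post(50,2.27,150),2.27))
d=ctrl.get_image("side")
for q in [post(50,2.27,178),post(78,-1.83,160)]: print((pj(np.array(q),d)-[245,165])*5)
a=d["img"][165:275,245:365];cv2.imwrite("pics/s6.png",cv2.resize(a,None,fx=5,fy=5,interpolation=cv2.INTER_CUBIC))
```

```text
5.92 pos [519.4 -86.2 214.1] rot [-3.141e+00 -1.000e-03  2.269e+00] F [-0.77  0.72  0.3 ] w 34.3
[-0.07  0.04  2.57  0.  ]
[293.64669515 164.64223624]
[309.37851727 295.21591072]
```

View pics/s6.png

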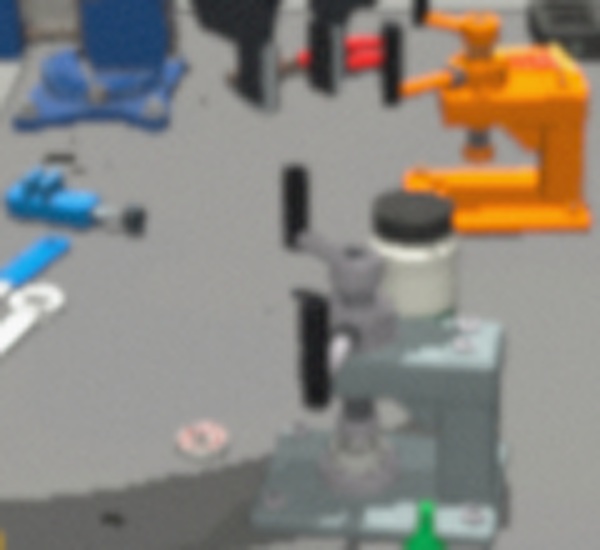

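Call:
servo_tool(commands=[-0.07,0.04,0.8,0,0.6,-0.07,0.04,1.6,0,0.6,-0.07,0.04,2.2,0,0.6,-0.07,0.04,2.56,0,0.6,-0.07,0.04,2.56,0,0.6,-0.07,0.04,2.56,0,0.6,-0.07,0.04,2.56,0,0.6])

```text
clock: 6.55
eef_pos: [522.3, -86.6, 151.5]
tool_rot: [3.14, 0.001, 2.27]
force: [-0.0, 0.2, -0.5]
width: 34.7
```

Run:
```python
from h import *
import cv2
st();s=ctrl.read_state()
p=s["eef_pos"]
for k in range(1,11): print(rel(p,2.27,post(50,2.27-.07*k,150),2.27-.07*k))
d=ctrl.get_image("side")
a=d["img"][165:275,245:365];cv2.imwrite("pics/s7.png",cv2.resize(a,None,fx=5,fy=5,interpolation=cv2.INTER_CUBIC))
```

```text
6.55 pos [522.3 -86.6 151.5] rot [3.14e+00 1.00e-03 2.27e+00] F [-0.01  0.17 -0.49] w 34.7
[0.02 0.11 0.06 0.67]
[0.   0.24 0.06 1.34]
[-0.02  0.38  0.06  2.01]
[-0.06  0.52  0.06  2.67]
[-0.1   0.65  0.06  3.34]
[-0.15  0.78  0.06  4.01]
[-0.21  0.91  0.06  4.68]
[-0.28  1.03  0.06  5.35]
[-0.36  1.14  0.06  6.02]
[-0.45  1.25  0.06  6.68]
```

View pics/s7.png

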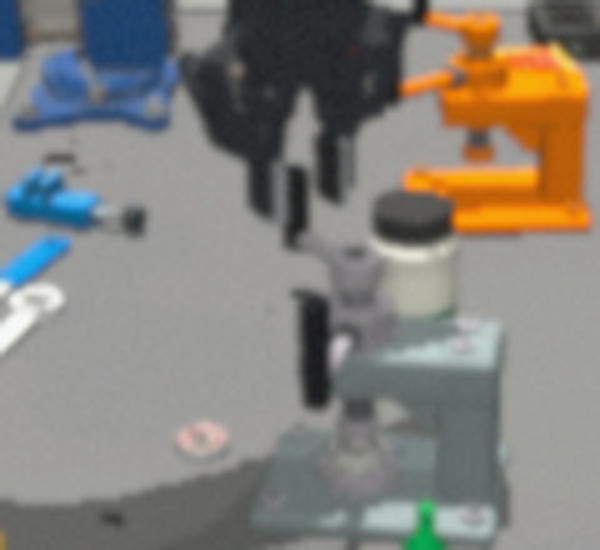

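Call:
servo_tool(commands=[0.02,0.11,0.06,0.67,0.6,0,0.24,0.06,1.34,0.6,0,0.3,0.06,1.67,0.6,0,0.3,0.06,1.67,0.6])

```text
clock: 6.93
eef_pos: [527.6, -82.6, 150.0]
tool_rot: [-3.142, 0.002, 2.094]
force: [-1.2, -1.9, 0.2]
width: 33.9
```

```bash
cat >> h.py <<'E'
def ft():
    s=ctrl.read_state();q=s["eef_pos"][:2]-A;r=np.hypot(*q);u=q/r;t=np.array([u[1],-u[0]])
    print(round(s["clock"],2),"pos",np.round(s["eef_pos"],1),"r",round(r,2),"ang",round(np.arctan2(q[1],q[0]),3),"yaw",round(s["tool_rot"][2],3),"Fcw",round(s["force"][:2]@t,2),"Frad",round(s["force"][:2]@u,2),"Fz",round(s["force"][2],2),"Mz",np.round(s["torque"],3),"w",round(s["width"],1))
E
python3 -c "
from h import *
ft();p,y=after([522.3,-86.6,151.5],2.27,[0,.3,.06,1.67]);print(p,y,np.hypot(*(p[:2]-A)),np.arctan2(*(p[:2]-A)[::-1]))"
```

```text
6.93 pos [527.6 -82.6 150. ] r 49.69 ang 2.119 yaw 2.094 Fcw -2.02 Frad -0.95 Fz 0.19 Mz [-0.333  0.184  0.033] w 33.9
[528.04016214 -81.77293686 150.        ] 2.095118008950168 50.16754260869582 2.103072829673736
```

Call:
servo_tool(commands=[0,0.05,0,0.24,0.6,0,0.1,0,0.48,0.6])

```text
clock: 7.1
eef_pos: [528.8, -81.8, 149.6]
tool_rot: [-3.14, 0.001, 2.042]
force: [-2.4, -3.3, 2.3]
width: 34.2
```

```bash
python3 -c "
from h import *
ft()"
```

```text
7.1 pos [528.8 -81.8 149.6] r 49.76 ang 2.09 yaw 2.042 Fcw -3.72 Frad -1.66 Fz 2.28 Mz [-0.659  0.607  0.01 ] w 34.2
```

Call:
servo_tool(commands=[0,0.05,0,0.24,0.6,0,0.1,0,0.48,0.6])

```text
clock: 7.27
eef_pos: [531.4, -80.1, 149.4]
tool_rot: [-3.141, 0.0, 1.992]
force: [-2.8, -3.4, 1.6]
width: 34.4
```

```bash
python3 -c "
from h import *
ft()"
```

```text
7.27 pos [531.4 -80.1 149.4] r 50.08 ang 2.029 yaw 1.992 Fcw -4.02 Frad -1.79 Fz 1.64 Mz [-0.648  0.516  0.048] w 34.4
```

Call:
servo_tool(commands=[0,0.05,0,0.24,0.6,0,0.1,0,0.48,0.6])

```text
clock: 7.43
eef_pos: [533.9, -78.6, 149.2]
tool_rot: [-3.141, 0.0, 1.942]
force: [-3.0, -3.8, 1.9]
width: 34.3
```

```bash
python3 -c "
from h import *
ft()"
```

```text
7.43 pos [533.9 -78.6 149.2] r 50.35 ang 1.971 yaw 1.942 Fcw -4.24 Frad -2.32 Fz 1.9 Mz [-0.625  0.559  0.051] w 34.3
```

Call:
servo_tool(commands=[0,0.05,0,0.24,0.6,-0.01,0.1,0,0.48,0.6])

```text
clock: 7.6
eef_pos: [536.4, -77.7, 149.2]
tool_rot: [-3.141, -0.0, 1.892]
force: [-2.8, -1.9, 3.3]
width: 34.0
```

```bash
python3 -c "
from h import *
ft()"
```

```text
7.6 pos [536.4 -77.7 149.2] r 50.27 ang 1.918 yaw 1.892 Fcw -3.26 Frad -0.84 Fz 3.26 Mz [-0.581  0.674  0.023] w 34.0
```

Call:
servo_tool(commands=[0,0.05,0,0.24,0.6,-0.01,0.1,0,0.48,0.6])

```text
clock: 7.77
eef_pos: [538.8, -77.0, 149.2]
tool_rot: [-3.141, -0.0, 1.841]
force: [-3.5, -2.0, 2.7]
width: 33.9
```

```bash
python3 -c "
from h import *
ft()"
```

```text
7.77 pos [538.8 -77.  149.2] r 50.18 ang 1.868 yaw 1.841 Fcw -3.97 Frad -0.84 Fz 2.68 Mz [-0.476  0.752  0.009] w 33.9
```

Call:
servo_tool(commands=[0,0.05,0,0.24,0.6,-0.01,0.1,0,0.48,0.6])

```text
clock: 7.93
eef_pos: [541.2, -76.4, 149.2]
tool_rot: [-3.141, -0.001, 1.791]
force: [-3.5, -2.4, 2.9]
width: 34.4
```

```bash
python3 -c "
from h import *
ft()"
```

```text
7.93 pos [541.2 -76.4 149.2] r 50.1 ang 1.819 yaw 1.791 Fcw -3.99 Frad -1.42 Fz 2.86 Mz [-0.317  0.844 -0.039] w 34.4
```

Call:
servo_tool(commands=[0,0.05,0,0.24,0.6,-0.01,0.1,0,0.48,0.6])

```text
clock: 8.1
eef_pos: [543.7, -76.0, 149.2]
tool_rot: [-3.141, -0.001, 1.741]
force: [-4.2, -0.8, 3.2]
width: 34.2
```

```bash
python3 -c "
from h import *
ft()"
```

```text
8.1 pos [543.7 -76.  149.2] r 49.96 ang 1.769 yaw 1.741 Fcw -4.28 Frad 0.05 Fz 3.19 Mz [-0.166  0.922  0.026] w 34.2
```

Add to h.py:
```python
def ft2():
    s=ctrl.read_state();q=s["eef_pos"][:2]-A;r=np.hypot(*q);u=q/r;t=np.array([u[1],-u[0]])
    print("ang",round(np.arctan2(q[1],q[0]),3),"r",round(r,2),"Fcw",round(s["force"][:2]@t,2),"M.u",round(s["torque"][:2]@u,3),"M.t",round(s["torque"][:2]@t,3),"Fz",round(s["force"][2],1))
```

```text
(no output)
```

Call:
servo_tool(commands=[0,0.05,0,0.24,0.6,-0.005,0.1,0,0.48,0.6])

```text
clock: 8.27
eef_pos: [546.2, -75.7, 149.2]
tool_rot: [-3.141, -0.001, 1.691]
force: [-4.4, -0.7, 2.3]
width: 34.0
```

```bash
python3 -c "
from h import *
ft2()"
```

```text
ang 1.718 r 49.84 Fcw -4.45 M.u 0.948 M.t 0.019 Fz 2.3
```

Call:
servo_tool(commands=[0,0.05,0,0.24,0.6,-0.005,0.1,0,0.48,0.6])

```text
clock: 8.43
eef_pos: [548.7, -75.5, 149.2]
tool_rot: [-3.141, -0.001, 1.641]
force: [-5.1, -0.4, 2.7]
width: 34.3
```

```bash
python3 -c "
from h import *
ft2()"
```

```text
ang 1.667 r 49.74 Fcw -5.08 M.u 1.001 M.t 0.129 Fz 2.7
```

Call:
servo_tool(commands=[0,0.05,0,0.24,0.6,-0.005,0.1,0,0.48,0.6])

```text
clock: 8.6
eef_pos: [551.3, -75.5, 149.2]
tool_rot: [-3.141, -0.001, 1.59]
force: [-4.0, 0.4, 3.1]
width: 33.8
```

```bash
python3 -c "
from h import *
ft2()"
```

```text
ang 1.615 r 49.59 Fcw -3.99 M.u 0.984 M.t 0.224 Fz 3.1
```

Call:
servo_tool(commands=[0,0.05,0,0.24,0.6,-0.005,0.1,0,0.48,0.6])

```text
clock: 8.77
eef_pos: [553.8, -75.5, 149.2]
tool_rot: [-3.141, -0.001, 1.54]
force: [-5.4, 2.8, 2.7]
width: 34.1
```

```bash
python3 -c "
from h import *
ft2()"
```

```text
ang 1.564 r 49.5 Fcw -5.37 M.u 1.081 M.t 0.308 Fz 2.7
```

Call:
servo_tool(commands=[0,0.05,0,0.24,0.6,0,0.1,0,0.48,0.6])

```text
clock: 8.93
eef_pos: [556.4, -75.7, 149.2]
tool_rot: [-3.142, -0.001, 1.49]
force: [-5.0, 2.2, 2.6]
width: 34.0
```

```bash
python3 -c "
from h import *
ft2()"
```

```text
ang 1.512 r 49.42 Fcw -5.12 M.u 0.998 M.t 0.345 Fz 2.6
```

Call:
servo_tool(commands=[0,0.05,0,0.24,0.6,0,0.1,0,0.48,0.6])

```text
clock: 9.1
eef_pos: [558.9, -76.0, 149.2]
tool_rot: [-3.142, -0.0, 1.439]
force: [-4.5, 1.6, 1.4]
width: 33.9
```

```bash
python3 -c "
from h import *
ft2()"
```

```text
ang 1.46 r 49.32 Fcw -4.62 M.u 1.058 M.t 0.373 Fz 1.4
```

Call:
servo_tool(commands=[0,0.05,0,0.24,0.6,0.005,0.1,0,0.48,0.6])

```text
clock: 9.27
eef_pos: [561.5, -76.4, 149.2]
tool_rot: [3.142, -0.0, 1.389]
force: [-3.9, 1.6, 2.4]
width: 34.0
```

```bash
python3 -c "
from h import *
ft2()"
```

```text
ang 1.409 r 49.29 Fcw -4.1 M.u 0.982 M.t 0.239 Fz 2.4
```

Call:
servo_tool(commands=[0,0.05,0,0.24,0.6,0.005,0.1,0,0.48,0.6])

```text
clock: 9.43
eef_pos: [564.0, -77.0, 149.2]
tool_rot: [3.141, 0.0, 1.339]
force: [-4.1, 2.4, 1.9]
width: 34.4
```

Run:
```python
from h import *
import cv2
ft2()
d=ctrl.get_image("side")
a=d["img"][165:275,245:365];cv2.imwrite("pics/s8.png",cv2.resize(a,None,fx=5,fy=5,interpolation=cv2.INTER_CUBIC))
```

```text
ang 1.356 r 49.17 Fcw -4.55 M.u 0.939 M.t 0.125 Fz 1.9
```

View pics/s8.png

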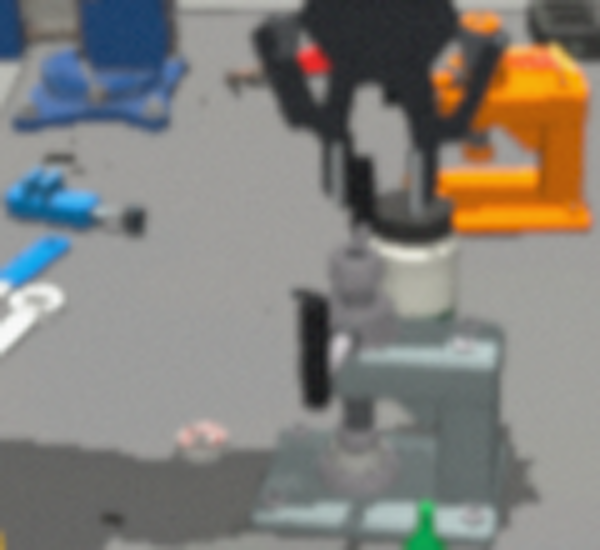

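Call:
servo_tool(commands=[0,0.05,0,0.24,0.6,0.01,0.1,0,0.48,0.6])

```text
clock: 9.65
eef_pos: [566.3, -77.6, 149.2]
tool_rot: [3.141, 0.0, 1.288]
force: [-4.1, 1.1, 1.6]
width: 34.2
```

```bash
python3 -c "
from h import *
ft2()"
```

```text
ang 1.306 r 49.07 Fcw -4.24 M.u 0.936 M.t -0.139 Fz 1.6
```

Call:
servo_tool(commands=[0,0.05,0,0.24,0.6,0.01,0.1,0,0.48,0.6])

```text
clock: 9.82
eef_pos: [568.6, -78.4, 149.2]
tool_rot: [-3.141, 0.001, 1.238]
force: [-4.8, 0.4, 2.7]
width: 34.2
```

```bash
python3 -c "
from h import *
ft2()"
```

```text
ang 1.257 r 49.04 Fcw -4.72 M.u 0.959 M.t -0.416 Fz 2.7
```

Call:
servo_tool(commands=[0,0.05,0,0.24,0.6,0.01,0.1,0,0.48,0.6])

```text
clock: 9.98
eef_pos: [570.8, -79.1, 149.1]
tool_rot: [-3.141, 0.001, 1.187]
force: [-5.7, -1.2, 2.8]
width: 34.6
```

```bash
python3 -c "
from h import *
ft2()"
```

```text
ang 1.21 r 49.0 Fcw -4.95 M.u 1.101 M.t -0.623 Fz 2.8
```

Call:
servo_tool(commands=[0,0.05,0,0.24,0.6,-0.005,0.1,0,0.48,0.6])

```text
clock: 10.15
eef_pos: [572.7, -80.1, 149.1]
tool_rot: [-3.14, 0.002, 1.137]
force: [-6.1, -1.0, 3.6]
width: 34.4
```

```bash
python3 -c "
from h import *
ft2();ft()"
```

```text
ang 1.167 r 48.82 Fcw -5.23 M.u 1.216 M.t -0.64 Fz 3.6
10.15 pos [572.7 -80.1 149.1] r 48.82 ang 1.167 yaw 1.137 Fcw -5.23 Frad -3.3 Fz 3.56 Mz [-0.11   1.37   0.089] w 34.4
```

Call:
servo_tool(commands=[0,0.05,0,0.24,0.6,-0.005,0.1,0,0.48,0.6])

```text
clock: 10.32
eef_pos: [574.5, -81.1, 149.0]
tool_rot: [-3.14, 0.002, 1.087]
force: [-7.5, 0.2, 4.4]
width: 34.6
```

```bash
python3 -c "
from h import *
ft2();ft()"
```

```text
ang 1.124 r 48.64 Fcw -6.86 M.u 1.387 M.t -0.605 Fz 4.4
10.32 pos [574.5 -81.1 149. ] r 48.64 ang 1.124 yaw 1.087 Fcw -6.86 Frad -3.02 Fz 4.45 Mz [0.053 1.512 0.038] w 34.6
```

Call:
servo_tool(commands=[0,0.05,0,0.24,0.6,-0.005,0.1,0,0.48,0.6])

```text
clock: 10.48
eef_pos: [576.3, -82.2, 149.0]
tool_rot: [-3.139, 0.002, 1.037]
force: [-7.3, 0.7, 4.4]
width: 33.9
```

```bash
python3 -c "
from h import *
ft2()"
```

```text
ang 1.082 r 48.51 Fcw -6.8 M.u 1.481 M.t -0.731 Fz 4.4
```

Call:
servo_tool(commands=[0,0.05,0,0.24,0.6,-0.005,0.1,0,0.48,0.6,-0.005,0.15,0,0.72,0.6])

```text
clock: 10.73
eef_pos: [578.9, -83.8, 148.9]
tool_rot: [-3.138, 0.003, 0.962]
force: [-7.5, 0.8, 4.5]
width: 34.0
```

```bash
python3 -c "
from h import *
ft2()"
```

```text
ang 1.018 r 48.37 Fcw -6.79 M.u 1.708 M.t -0.778 Fz 4.5
```

Call:
servo_tool(commands=[0,-0.1,0,-0.5,0.6,-0.02,-0.25,0,-1.2,0.6,-0.04,-0.42,0,-2.0,0.6,-0.04,-0.42,0,-2.0,0.6,-0.04,-0.42,0,-2.0,0.6])

```text
clock: 11.15
eef_pos: [573.5, -78.8, 149.6]
tool_rot: [3.138, -0.001, 1.171]
force: [-0.0, -0.2, -0.7]
width: 34.3
```

Run:
```python
from h import *
import cv2
ft();ft2()
d=ctrl.get_image("side")
a=d["img"][165:275,245:365];cv2.imwrite("pics/s9.png",cv2.resize(a,None,fx=5,fy=5,interpolation=cv2.INTER_CUBIC))
```

```text
11.15 pos [573.5 -78.8 149.6] r 50.38 ang 1.162 yaw 1.171 Fcw 0.06 Frad -0.2 Fz -0.67 Mz [-0.032  0.028 -0.052] w 34.3
ang 1.162 r 50.38 Fcw 0.06 M.u 0.013 M.t -0.041 Fz -0.7
```

View pics/s9.png

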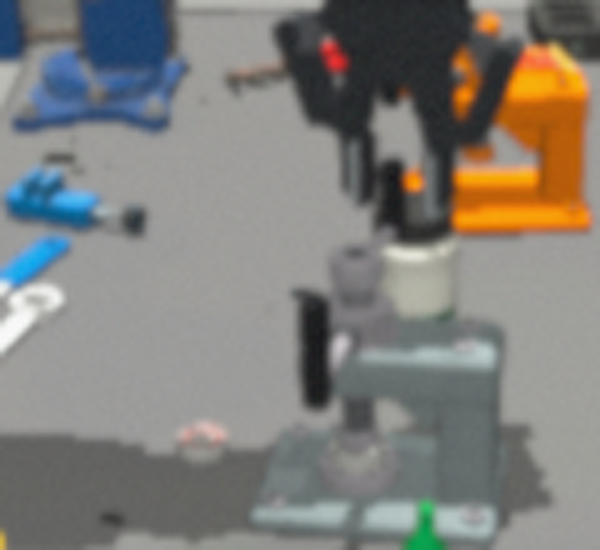

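Call:
servo_tool(commands=[0,0,-0.8,0,0.6,0,0,-1.6,0,0.6,0,0,-2.7,0,0.6,0,0,-2.7,0,0.6,0,0,-2.7,0,0.6])

```text
clock: 11.62
eef_pos: [573.8, -78.8, 218.5]
tool_rot: [3.136, -0.002, 1.171]
force: [-0.3, 0.4, -1.0]
width: 34.0
```

Run:
```python
from h import *
st();s=ctrl.read_state()
print(rel(s["eef_pos"],1.171,[535,-200.4,217],1.319))
```

```text
11.62 pos [573.8 -78.8 218.5] rot [ 3.136e+00 -2.000e-03  1.171e+00] F [-0.31  0.41 -0.97] w 34.0
[-5.08  0.46  0.06 -1.41]
```

Call:
servo_tool(commands=[-1.6,0.15,0,-0.5,0.6,-3.2,0.3,0,-1,0.6,-5.1,0.46,0,-1.4,0.6,-5.1,0.46,0,-1.4,0.6,-5.1,0.46,0,-1.4,0.6,-5.1,0.46,0,-1.4,0.6,-5.1,0.46,0,-1.4,0.6])

```text
clock: 12.2
eef_pos: [533.5, -199.1, 216.2]
tool_rot: [-3.141, -0.001, 1.321]
force: [-0.2, -0.7, -0.3]
width: 33.9
```

Run:
```python
from h import *
import cv2
st();s=ctrl.read_state()
print(rel(s["eef_pos"],s["tool_rot"][2],[535.5,-200.4,123],1.319))
d=ctrl.get_image("side")
a=d["img"][165:275,245:365];cv2.imwrite("pics/s10.png",cv2.resize(a,None,fx=5,fy=5,interpolation=cv2.INTER_CUBIC))
```

```text
12.2 pos [ 533.5 -199.1  216.2] rot [-3.141e+00 -1.000e-03  1.321e+00] F [-0.17 -0.74 -0.33] w 33.9
[-0.03  0.09  3.73  0.02]
```

View pics/s10.png

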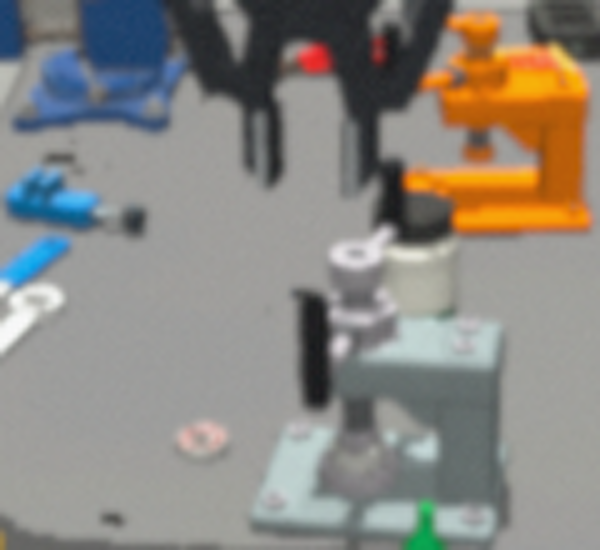

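Both posts are where I left them: the screw post at (390,190) and the nut post at (313,350), with the gripper over the nut post. Descending.

Call:
servo_tool(commands=[-0.03,0.09,0.8,0,0.6,-0.03,0.09,1.6,0,0.6,-0.03,0.09,2.4,0,0.6,-0.03,0.09,3.2,0,0.6,-0.03,0.09,3.7,0,0.6,-0.03,0.09,3.7,0,0.6,-0.03,0.09,3.7,0,0.6])

```text
clock: 12.83
eef_pos: [535.3, -200.3, 123.8]
tool_rot: [-3.14, -0.001, 1.322]
force: [0.3, 0.5, 0.1]
width: 34.1
```

```bash
python3 -c "
from h import *
ft();ft2()"
```

```text
12.83 pos [ 535.3 -200.3  123.8] r 77.45 ang -1.808 yaw 1.322 Fcw -0.13 Frad -0.52 Fz 0.07 Mz [0.    0.025 0.034] w 34.1
ang -1.808 r 77.45 Fcw -0.13 M.u -0.025 M.t 0.006 Fz 0.1
```

Run:
```python
from h import *
for k in range(1,11):
    d=.04*k; print([round(float(v),3) for v in (77.5*(1-np.cos(d))/25,-77.5*np.sin(d)/25,np.degrees(d)/6)])
```

```text
[0.002, -0.124, 0.382]
[0.01, -0.248, 0.764]
[0.022, -0.371, 1.146]
[0.04, -0.494, 1.528]
[0.062, -0.616, 1.91]
[0.089, -0.737, 2.292]
[0.121, -0.857, 2.674]
[0.157, -0.975, 3.056]
[0.199, -1.092, 3.438]
[0.245, -1.207, 3.82]
```

Call:
servo_tool(commands=[0.002,-0.124,0,0.38,0.6,0.01,-0.248,0,0.76,0.6,0.022,-0.371,0,1.15,0.6,0.04,-0.494,0,1.53,0.6,0.062,-0.616,0,1.91,0.6])

```text
clock: 13.25
eef_pos: [523.6, -196.5, 126.0]
tool_rot: [3.135, -0.002, 1.119]
force: [5.0, -3.0, -4.1]
width: 34.3
```

```bash
python3 -c "
from h import *
ft();ft2()"
```

```text
13.25 pos [ 523.6 -196.5  126. ] r 77.48 ang -1.967 yaw 1.119 Fcw -5.75 Frad 0.86 Fz -4.14 Mz [-0.31  -0.938 -0.053] w 34.3
ang -1.967 r 77.48 Fcw -5.75 M.u 0.984 M.t -0.076 Fz -4.1
```

Call:
servo_tool(commands=[0.001,-0.078,0,0.24,0.6,0.004,-0.155,0,0.48,0.6])

```text
clock: 13.42
eef_pos: [520.7, -195.1, 126.0]
tool_rot: [3.134, -0.002, 1.07]
force: [5.1, -2.3, -4.6]
width: 34.0
```

```bash
python3 -c "
from h import *
ft2()"
```

```text
ang -2.008 r 77.44 Fcw -5.61 M.u 0.987 M.t -0.043 Fz -4.6
```

Call:
servo_tool(commands=[0.001,-0.078,0,0.24,0.6,0.004,-0.155,0,0.48,0.6])

```text
clock: 13.58
eef_pos: [517.4, -193.5, 126.0]
tool_rot: [3.134, -0.002, 1.019]
force: [5.3, -2.4, -3.0]
width: 34.4
```

```bash
python3 -c "
from h import *
ft2()"
```

```text
ang -2.056 r 77.47 Fcw -5.82 M.u 1.054 M.t 0.081 Fz -3.0
```

Call:
servo_tool(commands=[0.001,-0.078,0,0.24,0.6,0.004,-0.155,0,0.48,0.6])

```text
clock: 13.75
eef_pos: [514.0, -191.7, 126.0]
tool_rot: [3.134, -0.002, 0.969]
force: [4.0, -3.7, -3.7]
width: 34.5
```

```bash
python3 -c "
from h import *
ft();ft2()"
```

```text
13.75 pos [ 514.  -191.7  126. ] r 77.54 ang -2.105 yaw 0.969 Fcw -5.32 Frad 1.1 Fz -3.7 Mz [-0.728 -0.849 -0.01 ] w 34.5
ang -2.105 r 77.54 Fcw -5.32 M.u 1.102 M.t 0.194 Fz -3.7
```

Call:
servo_tool(commands=[0.001,-0.078,0,0.24,0.6,0.004,-0.155,0,0.48,0.6])

```text
clock: 13.92
eef_pos: [510.7, -189.8, 126.0]
tool_rot: [3.134, -0.002, 0.918]
force: [3.6, -3.5, -3.0]
width: 34.2
```

```bash
python3 -c "
from h import *
ft2()"
```

```text
ang -2.154 r 77.6 Fcw -4.95 M.u 1.104 M.t 0.237 Fz -3.0
```

Call:
servo_tool(commands=[0.001,-0.078,0,0.24,0.6,0.004,-0.155,0,0.48,0.6])

```text
clock: 14.08
eef_pos: [507.6, -187.6, 126.0]
tool_rot: [3.134, -0.002, 0.868]
force: [3.1, -4.3, -2.4]
width: 34.5
```

```bash
python3 -c "
from h import *
ft2()"
```

```text
ang -2.203 r 77.66 Fcw -5.05 M.u 1.112 M.t 0.318 Fz -2.4
```

Call:
servo_tool(commands=[0.001,-0.078,0,0.24,0.6,0.004,-0.155,0,0.48,0.6])

```text
clock: 14.25
eef_pos: [504.5, -185.3, 126.0]
tool_rot: [3.134, -0.002, 0.817]
force: [3.8, -5.8, -3.9]
width: 34.3
```

```bash
python3 -c "
from h import *
ft2()"
```

```text
ang -2.253 r 77.72 Fcw -6.65 M.u 1.092 M.t 0.388 Fz -3.9
```

Call:
servo_tool(commands=[0.001,-0.078,0,0.24,0.6,0.004,-0.155,0,0.48,0.6])

```text
clock: 14.42
eef_pos: [501.5, -182.9, 126.0]
tool_rot: [3.134, -0.002, 0.766]
force: [2.2, -5.9, -2.9]
width: 34.7
```

```bash
python3 -c "
from h import *
ft();ft2()"
```

```text
14.42 pos [ 501.5 -182.9  126. ] r 77.78 ang -2.303 yaw 0.766 Fcw -5.57 Frad 2.98 Fz -2.94 Mz [-1.194 -0.543 -0.077] w 34.7
ang -2.303 r 77.78 Fcw -5.57 M.u 1.202 M.t 0.525 Fz -2.9
```

Call:
servo_tool(commands=[0.001,-0.078,0,0.24,0.6,0.004,-0.155,0,0.48,0.6])

```text
clock: 14.58
eef_pos: [498.7, -180.3, 126.0]
tool_rot: [3.135, -0.002, 0.716]
force: [2.4, -5.8, -1.8]
width: 33.8
```

```bash
python3 -c "
from h import *
ft2()"
```

```text
ang -2.352 r 77.88 Fcw -5.79 M.u 1.183 M.t 0.597 Fz -1.8
```

Call:
servo_tool(commands=[0.001,-0.078,0,0.24,0.6,0.004,-0.155,0,0.48,0.6])

```text
clock: 14.75
eef_pos: [495.9, -177.5, 126.0]
tool_rot: [3.135, -0.002, 0.665]
force: [2.2, -7.7, -1.0]
width: 34.3
```

```bash
python3 -c "
from h import *
ft();ft2()"
```

```text
14.75 pos [ 495.9 -177.5  126. ] r 77.94 ang -2.402 yaw 0.665 Fcw -7.17 Frad 3.58 Fz -1.02 Mz [-1.402 -0.331 -0.036] w 34.3
ang -2.402 r 77.94 Fcw -7.17 M.u 1.258 M.t 0.7 Fz -1.0
```

```bash
cat >> h.py <<'E'
def ft3(off=.12):
    s=ctrl.read_state();q=s["eef_pos"][:2]-A;r=np.hypot(*q);a=np.arctan2(q[1],q[0])+off;u=np.array([np.cos(a),np.sin(a)]);t=np.array([u[1],-u[0]])
    print(round(s["clock"],2),"post",round(a,3),"r",round(r,2),"Fcw",round(s["force"][:2]@t,2),"Fr",round(s["force"][:2]@u,2),"M.u",round(s["torque"][:2]@u,3),"M.t",round(s["torque"][:2]@t,3),"Fz",round(s["force"][2],1),"z",round(s["eef_pos"][2],1))
E
python3 - <<'E'
import numpy as np
for a,M,F in [(-1.967,(-.31,-.938),(5,-3)),(-2.105,(-.728,-.849),(4,-3.7)),(-2.303,(-1.194,-.543),(2.2,-5.9)),(-2.402,(-1.402,-.331),(2.2,-7.7))]:
    a+=.12;u=np.array([np.cos(a),np.sin(a)]);t=np.array([u[1],-u[0]]);print(a,np.array(M)@u,np.array(F)@t)
E
```

```text
-1.847 0.9869862001122452 -5.628603789860673
-1.9849999999999999 1.0701977586340936 -5.1508543676225145
-2.183 1.1305410345233893 -5.191010549084389
-2.282 1.1659079563805619 -6.692813922571463
```

Call:
servo_tool(commands=[0,-0.078,0,0.24,0.6,0,-0.155,0,0.48,0.6])

```text
clock: 14.92
eef_pos: [493.3, -174.6, 125.9]
tool_rot: [3.135, -0.002, 0.615]
force: [0.8, -7.1, -0.9]
width: 34.3
```

```bash
python3 -c "
from h import *
ft3()"
```

```text
14.92 post -2.332 r 77.98 Fcw -5.44 Fr 4.6 M.u 1.122 M.t 0.919 Fz -0.9 z 125.9
```

Call:
servo_tool(commands=[0,-0.078,0,0.24,0.6,0,-0.155,0,0.48,0.6])

```text
clock: 15.08
eef_pos: [490.8, -171.6, 125.9]
tool_rot: [3.135, -0.002, 0.565]
force: [1.1, -6.9, -0.1]
width: 34.1
```

```bash
python3 -c "
from h import *
ft3()"
```

```text
15.08 post -2.383 r 78.08 Fcw -5.75 Fr 3.92 M.u 1.15 M.t 0.872 Fz -0.1 z 125.9
```

Call:
servo_tool(commands=[0,-0.078,0,0.24,0.6,0,-0.155,0,0.48,0.6])

```text
clock: 15.25
eef_pos: [488.5, -168.4, 125.9]
tool_rot: [3.136, -0.002, 0.514]
force: [0.6, -8.1, 0.1]
width: 34.4
```

```bash
python3 -c "
from h import *
ft3()"
```

```text
15.25 post -2.433 r 78.16 Fcw -6.52 Fr 4.85 M.u 1.201 M.t 1.003 Fz 0.1 z 125.9
```

Call:
servo_tool(commands=[-0.03,-0.078,0,0.24,0.6,-0.05,-0.155,0,0.48,0.6])

```text
clock: 15.42
eef_pos: [486.1, -165.0, 126.0]
tool_rot: [3.136, -0.003, 0.464]
force: [1.2, -6.0, -2.2]
width: 34.1
```

```bash
python3 -c "
from h import *
ft3()"
```

```text
15.42 post -2.486 r 78.33 Fcw -5.53 Fr 2.7 M.u 1.112 M.t 0.365 Fz -2.2 z 126.0
```

Call:
servo_tool(commands=[0,-0.078,0,0.24,0.6,0,-0.155,0,0.48,0.6])

```text
clock: 15.58
eef_pos: [484.2, -161.5, 126.0]
tool_rot: [3.136, -0.003, 0.414]
force: [0.7, -6.1, -0.2]
width: 34.2
```

```bash
python3 -c "
from h import *
ft3()"
```

```text
15.58 post -2.536 r 78.33 Fcw -5.43 Fr 2.95 M.u 1.196 M.t 0.583 Fz -0.2 z 126.0
```

Call:
servo_tool(commands=[0,-0.078,0,0.24,0.6,0,-0.155,0,0.48,0.6])

```text
clock: 15.75
eef_pos: [482.5, -158.2, 125.9]
tool_rot: [3.136, -0.003, 0.364]
force: [1.3, -7.2, -1.3]
width: 34.2
```

```bash
python3 -c "
from h import *
ft3()"
```

```text
15.75 post -2.584 r 78.35 Fcw -6.82 Fr 2.7 M.u 1.266 M.t 0.613 Fz -1.3 z 125.9
```

Call:
servo_tool(commands=[0,-0.078,0,0.24,0.6,0,-0.155,0,0.48,0.6])

```text
clock: 15.92
eef_pos: [481.0, -154.7, 125.9]
tool_rot: [3.136, -0.003, 0.313]
force: [-0.3, -8.1, -0.6]
width: 34.1
```

```bash
python3 -c "
from h import *
ft3()"
```

```text
15.92 post -2.632 r 78.36 Fcw -6.88 Fr 4.21 M.u 1.28 M.t 0.74 Fz -0.6 z 125.9
```

Call:
servo_tool(commands=[-0.01,-0.078,0,0.24,0.6,-0.02,-0.155,0,0.48,0.6])

```text
clock: 16.08
eef_pos: [479.6, -151.2, 125.9]
tool_rot: [3.136, -0.004, 0.263]
force: [1.6, -6.3, -0.1]
width: 34.1
```

```bash
python3 -c "
from h import *
ft3()"
```

```text
16.08 post -2.681 r 78.4 Fcw -6.35 Fr 1.32 M.u 1.373 M.t 0.509 Fz -0.1 z 125.9
```

Call:
servo_tool(commands=[-0.01,-0.078,0,0.24,0.6,-0.02,-0.155,0,0.48,0.6])

```text
clock: 16.25
eef_pos: [478.4, -147.6, 126.0]
tool_rot: [3.136, -0.005, 0.213]
force: [2.0, -6.9, -0.4]
width: 34.3
```

```bash
python3 -c "
from h import *
ft3()"
```

```text
16.25 post -2.73 r 78.46 Fcw -7.13 Fr 0.95 M.u 1.41 M.t 0.32 Fz -0.4 z 126.0
```

Call:
servo_tool(commands=[0,-0.078,0,0.24,0.6,-0.01,-0.155,0,0.48,0.6])

```text
clock: 16.42
eef_pos: [477.4, -143.9, 126.0]
tool_rot: [3.137, -0.005, 0.163]
force: [1.6, -8.7, -1.6]
width: 34.3
```

```bash
python3 -c "
from h import *
ft3()"
```

```text
16.42 post -2.778 r 78.43 Fcw -8.66 Fr 1.61 M.u 1.553 M.t 0.28 Fz -1.6 z 126.0
```

Call:
servo_tool(commands=[0,-0.078,0,0.24,0.6,-0.01,-0.155,0,0.48,0.6])

```text
clock: 16.58
eef_pos: [476.5, -140.3, 126.0]
tool_rot: [3.137, -0.006, 0.112]
force: [1.9, -7.6, -1.8]
width: 33.7
```

```bash
python3 -c "
from h import *
ft3()"
```

```text
16.58 post -2.825 r 78.47 Fcw -7.79 Fr 0.6 M.u 1.608 M.t 0.19 Fz -1.8 z 126.0
```

Call:
servo_tool(commands=[0,-0.078,0,0.24,0.6,-0.005,-0.155,0,0.48,0.6])

```text
clock: 16.75
eef_pos: [475.9, -136.6, 126.0]
tool_rot: [3.137, -0.006, 0.062]
force: [1.1, -8.5, -0.8]
width: 34.1
```

```bash
python3 -c "
from h import *
ft3()"
```

```text
16.75 post -2.873 r 78.47 Fcw -8.48 Fr 1.24 M.u 1.742 M.t 0.232 Fz -0.8 z 126.0
```

Call:
servo_tool(commands=[0,-0.078,0,0.24,0.6,-0.005,-0.155,0,0.48,0.6])

```text
clock: 16.92
eef_pos: [475.5, -133.0, 126.0]
tool_rot: [3.137, -0.006, 0.011]
force: [0.6, -9.4, 0.1]
width: 34.0
```

```bash
python3 -c "
from h import *
ft3()"
```

```text
16.92 post -2.92 r 78.43 Fcw -9.33 Fr 1.47 M.u 1.764 M.t 0.156 Fz 0.1 z 126.0
```

Call:
servo_tool(commands=[0,-0.078,0,0.24,0.6,-0.005,-0.155,0,0.48,0.6])

```text
clock: 17.08
eef_pos: [475.2, -129.2, 125.9]
tool_rot: [3.137, -0.006, -0.039]
force: [0.8, -9.4, -0.3]
width: 34.2
```

```bash
python3 -c "
from h import *
ft3()"
```

```text
17.08 post -2.968 r 78.37 Fcw -9.43 Fr 0.8 M.u 1.894 M.t 0.123 Fz -0.3 z 125.9
```

Call:
servo_tool(commands=[0,-0.078,0,0.24,0.6,-0.005,-0.155,0,0.48,0.6])

```text
clock: 17.25
eef_pos: [475.1, -125.5, 125.9]
tool_rot: [3.137, -0.006, -0.089]
force: [0.3, -9.5, -0.1]
width: 34.0
```

```bash
python3 -c "
from h import *
ft3()"
```

```text
17.25 post -3.015 r 78.4 Fcw -9.48 Fr 0.91 M.u 2.022 M.t 0.153 Fz -0.1 z 125.9
```

Call:
servo_tool(commands=[0,-0.078,0,0.24,0.6,-0.005,-0.155,0,0.48,0.6])

```text
clock: 17.42
eef_pos: [475.2, -121.8, 126.0]
tool_rot: [3.137, -0.006, -0.14]
force: [-0.1, -10.3, 0.7]
width: 34.2
```

```bash
python3 -c "
from h import *
ft3()"
```

```text
17.42 post 3.221 r 78.33 Fcw -10.23 Fr 0.87 M.u 2.116 M.t 0.164 Fz 0.7 z 126.0
```

Call:
servo_tool(commands=[0,0,0,0,0.6,0,0,0,0,0.6])

```text
clock: 17.58
eef_pos: [475.1, -121.4, 125.9]
tool_rot: [3.138, -0.006, -0.138]
force: [-0.1, -9.9, 1.1]
width: 33.9
```

```bash
python3 -c "
from h import *
ft3()"
```

```text
17.58 post 3.216 r 78.47 Fcw -9.87 Fr 0.85 M.u 1.861 M.t 0.162 Fz 1.1 z 125.9
```

Call:
servo_tool(commands=[0,0.12,0,-0.4,0.6,0.01,0.25,0,-0.7,0.6,0.02,0.42,0,-1.1,0.6,0.02,0.42,0,-1.1,0.6,0.02,0.42,0,-1.1,0.6])

```text
clock: 18.0
eef_pos: [473.0, -128.1, 125.1]
tool_rot: [-3.141, -0.002, -0.022]
force: [-0.8, 0.0, 1.0]
width: 33.6
```

Run:
```python
from h import *
import cv2
ft3(0)
d=ctrl.get_image("side")
a=d["img"][165:275,245:365];cv2.imwrite("pics/s11.png",cv2.resize(a,None,fx=5,fy=5,interpolation=cv2.INTER_CUBIC))
```

```text
18.0 post -3.103 r 80.52 Fcw 0.06 Fr 0.83 M.u -0.019 M.t -0.008 Fz 1.0 z 125.1
```

View pics/s11.png

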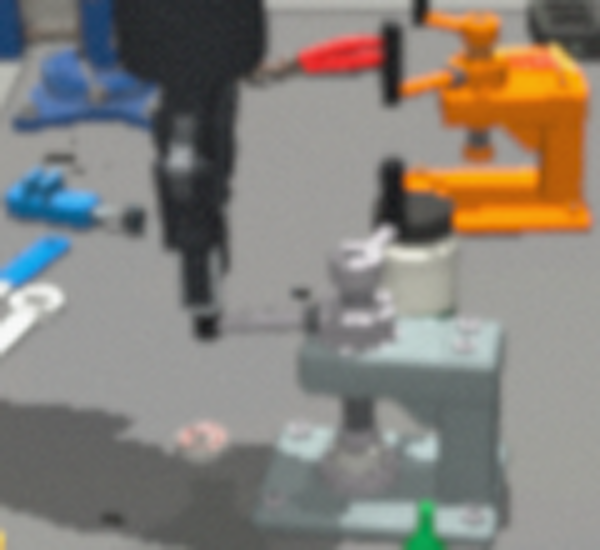

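Call:
servo_tool(commands=[0,0,-0.8,0,0.6,0,0,-1.6,0,0.6,0,0,-2.8,0,0.6,0,0,-4,0,0.6,0,0,-5,0,0.6,0,0,-5,0,0.6,-3,0,-5,0,0.6,-3,0,-5,0,0.6,-3,0,-5,0,0.6,-3,0,-5,0,0.6])

```text
clock: 18.88
eef_pos: [395.5, -126.3, 249.3]
tool_rot: [-3.141, 0.001, -0.022]
force: [0.6, 0.6, -0.1]
width: 34.2
```

Run:
```python
from h import *
import cv2
st()
d=ctrl.get_image("side")
a=d["img"][165:275,245:365];cv2.imwrite("pics/s12.png",cv2.resize(a,None,fx=5,fy=5,interpolation=cv2.INTER_CUBIC))
a=ctrl.get_image("top")["img"][165:265,270:430];cv2.imwrite("pics/t12.png",cv2.resize(a,None,fx=5,fy=5,interpolation=cv2.INTER_CUBIC))
for x in (-2.95,-3.0,-3.06,-3.12):print((pj(np.array(post(78,x,160)),d)-[245,165])*5)
```

```text
18.88 pos [ 395.5 -126.3  249.3] rot [-3.141e+00  1.000e-03 -2.200e-02] F [ 0.58  0.59 -0.05] w 34.2
[201.47268861 239.96307204]
[200.89081563 236.64375759]
[200.70780645 232.66085568]
[201.08019585 228.69208951]
```

View pics/s12.png

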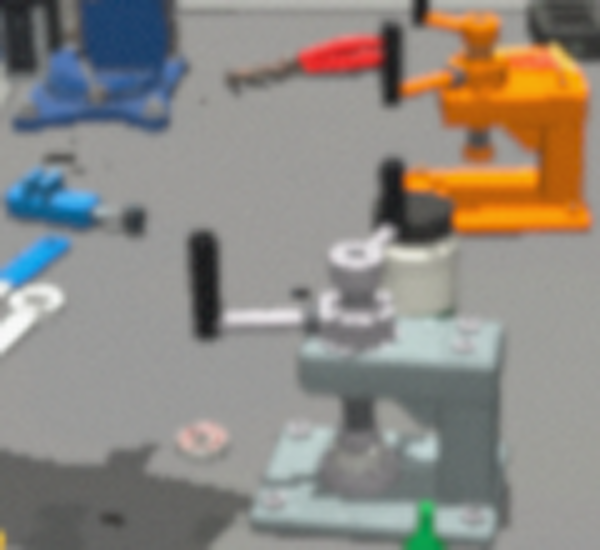

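View pics/t12.png

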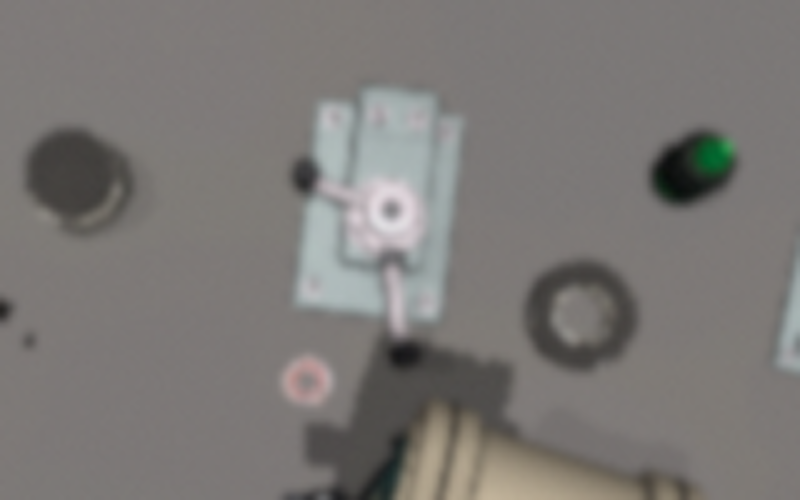

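Run:
```python
from h import *
t=ctrl.get_image("top")
f=lambda x,y:(270+x/5-.4,165+y/5-.4)
hub=bp("top",*f(391,209),146,t);sp=bp("top",*f(305,175),162,t);n=bp("top",*f(403,351),140,t)
for p in(sp,n): q=(p-hub)[:2];print(np.hypot(*q),np.arctan2(q[1],q[0]))
```

```text
49.745594520227094 1.2038223520591225
76.76049681392887 -3.0839976116029035
```

The arm is clear and both posts are where I left them. Handing in.

```bash
python3 -c "
from cell import ctrl
print(ctrl.finish_job())"
```

```text
the job is handed in; nothing more can be done
None
```

The job is done and handed in at about 19 s of the 67 s. No verdict was given, and the nose and collar forces are inferred from pushes at the posts, not read directly.

- **Loosening:** I swung the larger grey press's jam nut about 0.85 rad anticlockwise.
- **Setting the screw:** I turned the adjuster about 1.07 rad clockwise with an open gripper around the post. The push rose about 3.4 N above free, over roughly 0.23 rad after the nose touched. That suggests about 18 N on the bearing.
- **Tightening:** I swung the nut back clockwise to about 0.4 rad past its starting angle. The push at the post was then about 4.8 N above running loose, inside the 4.5 to 6.5 N range.

**Last checks:** the jar and bottle are upright. The posts are at 1.20 rad (screw) and −3.08 rad (nut). The gripper is clear of the press, and force and moment read near zero once I let go.

**What disagreed:**
- **Nut tightness:** going by the swing past the bite at the nominal 1.2 N per 0.1 rad, the nut would be at about +6 N, against the +4.8 N I felt. Both are inside the band. Taking the earliest possible bite and the camera's reading of the final angle, the nominal figure could reach about 7.8 N, over the 7.5 N limit. I trusted the felt force.
- **Wrong move:** one row went 25 mm down instead of up while the fingers straddled the nut post. It showed no contact force.

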